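# Close up the dosing controller

## Task

Close up the dosing controller: set its loose front panel squarely into the opening of the sloping case, display at the top and dial at the lower right, so that it lies flush on the rim all round. Then swing both wing latches fully inwards over the panel's side edges, and last of all turn the dial on the panel so that its white pointer line stands at the green mark. Leave the other things on the bench where they are.

Things in the scene. Friction and masses are not known exactly. Their poses are not given: they have to be found in the camera images.
- case: The grey sloping-front case with black side cheeks, fixed to the bench: 276 mm wide, 156 mm deep, 48 mm high in front, 127 mm at the back. Origin: centre of its underside; x to its back, y to its left (seen from its front), z up. Its light-grey rim slopes 30 degrees down to the front.
- rim: The case's flat light-grey rim frame, 160 mm up the slope x 260 mm wide, tilted 30 degrees, with an opening of 117 x 157 mm in its middle. Origin: centre of the opening in the plane of the rim's upper face, 85 mm above the bench. x up the slope, y to the case's left, z out of the face.
- panel: Loose blue-grey front panel, 0.5 kg: plate 128 (x) x 170 (y) x 5 mm, below it a lip 114 x 154 mm, 9 mm deep, lower edges rounded; fits the opening with 1.5 mm a side. Starts flat on the bench on its lip. Origin: centre of the plate's underside (seated: at the rim's origin, same axes). x to the display edge (top), y left, z out of the face. Dial at x -29, y -49 mm.
- panel_handle (a point): Middle of the D-handle's bar, at (14, 0, 37) mm in the panel's frame. The bar runs along the panel's y, 84 mm long, 12 mm wide (x) and 12 mm high, with 26 mm free below it and posts at its two ends (60 mm between them). Axes as the panel's.
- latch_left (a joint): Angle (rad) of the left wing latch about the rim's z, axis at x 30, y 108 mm in the rim's frame: 0 = closed, steel tongue points straight inwards over the panel's edge; about 1.5 = open, tongue points up the slope. Turn it clockwise (facing the rim) to close. Stiff, 0.06 N m; stays where it is left.
- latch_left_grip (a point): On the left latch's axis, 23 mm above the rim's upper face, half way up its black wing grip. The wing is 10 mm thick, 46 mm long and runs along the latch (this point's y; x across it); its foot is 11 mm, its top 32 mm above the rim's upper face. The tongue reaches 42 mm from the axis in the point's -y.
- latch_right (a joint): Angle (rad) of the right wing latch about the rim's z, axis at x 30, y -108 mm in the rim's frame: 0 = closed, steel tongue points straight inwards over the panel's edge; about 1.5 = open, tongue points up the slope. Turn it counter-clockwise (facing the rim) to close. Stiff, 0.06 N m; stays where it is left.
- latch_right_grip (a point): As latch_left_grip, for the right latch; its tongue reaches 42 mm in the point's +y.
- dial (a joint): Angle (rad) of the dial on the panel, growing clockwise (facing the panel), 0 to 4.71. At 2.79 the white pointer line stands at the green mark of the scale (25 degrees right of the panel's top direction). Turning it takes 0.03 N m.
- dial_grip (a point): Point on the dial's axis, 22 mm above the panel plate's underside, half way up the black pointer bar. The bar is 12 mm thick, 44 mm long and 20 mm high (top 31 mm, foot 11 mm above the plate's underside), on a round skirt of 47 mm diameter. The point's x points along the bar to its white pointer end, z out of the face.
- screwdriver: Bystander: red-handled screwdriver, 178 mm, lying in front of the case.
- marker_red: Bystander: red-capped white marker pen, 126 mm, lying in front of the panel.
- reagent_pink: Bystander: small white dropper bottle with pink cap, 32 mm wide and 82 mm high, standing behind the panel. Origin under its base.
- reagent_red: Bystander: small white dropper bottle with red cap, 32 mm wide and 82 mm high, standing behind the panel. Origin under its base.
- timer: Bystander: round white kitchen timer with dark top, 64 mm wide, 39 mm high, at the far right.
- comparator: Bystander: black colour comparator, 44 x 92 x 134 mm, at the far right.
- strap_cutter: Bystander: black strap cutter, 224 mm long, 53 mm wide, lying at the back in the middle.
- pot: Bystander: white powder pot, 40 mm wide, 38 mm high, at the left.

How it is judged:
By the outcome, as a careful person would: the job done as asked, in the order asked, and still so for the second after the job is handed in, with the robot touching nothing.
It also fails if it takes over 72 s, if anything falls off the work surface, if the arm or the gripper's body presses on something with over 40 N, if the wrist force passes 120 N, or if a joint passes its speed limit or range.

## Robot

A 7-joint arm with a two-finger parallel gripper is mounted at the origin on a cart in front of the work surface, level with it; the furniture and walls round the work are solid. World frame = base frame: x ahead of the robot, y to its left, z up, the work surface at z = 0. Lengths are in m, angles in rad, forces in N, time in s.
With the tool pointing down it reaches from about 0.4 to 0.9 m from the base axis. Payload 5.5 kg.
Tool frame: the origin (TCP) lies at the centre of the arm's flange, where the gripper is bolted on; the fingertips stand 173 mm ahead of it and the grasp point (between the pads) lies 155 mm ahead of it (manip.grip_depth is the z of the grasp point in the tool frame, in m); z points along the fingers, x is the direction in which the jaws open and shut, and the axes are right-handed (so a half turn about z gives the same grasp; the last joint's range is limited). The gripper opens to 85 mm and grips with 20 to 120 N. Pads are 22 mm wide; open, the fingers measure 114 mm over their backs; the gripper's body (76 mm by 85 mm) begins 54 mm behind the grasp point. The pads swing forward as they close: fully open they stand 13 mm farther back than shut.
Start: joints at [1.374, 0.501, -0.427, 1.55, 0.221, 1.138, -0.21], TCP at [0.288, -0.582, 0.405] pointing down, gripper open.
Joint ranges: [-2.88, 2.88], [-0.31, 2.03], [-1.54, 1.56], [0.2, 2.42], [-1.41, 4.55], [0.19, 2.02], [-2.57, 2.57]. Speed limits (rad/s): [2.57, 2.57, 3.14, 3.14, 3.14, 3.14, 3.14].

## Interface

Orientations are given as [roll, pitch, yaw] about the fixed x, y, z axes, in that order (R = Rz(yaw) Ry(pitch) Rx(roll)).
In Python, from cell import manip gives the robot as it stands.
- The arm moves only by the tool jog_arm, never from a script. Its argument "commands" is text: rows parted by semicolons, each of 7 numbers parted by spaces: the turn, a rotation vector about the tool's x, y, z in rad, then the shift along the tool's x, y, z in cm, then the closure, from -1 (fully open) to 1 (shut). In form: rx ry rz dx dy dz fingers; .... A call has 1 to 20 rows; each row is the pose to reach, as a shift and turn from the pose measured when the call began, along the tool's axes at that moment; what a row does not reach only later rows make up. A row lasts 1/8 s, in which the tool goes at most 62.5 mm and 10.7 degrees, less where a joint would pass 70% of its speed; a pose out of reach is approached as far as the arm can. A call with a gripper value outside its range is refused whole. The fingers move at their own pace and stop on an object; the grip force is fixed at half the most. Time passes only in rows, so rows that repeat a pose let the fingers close. It gives the time, the measured TCP pose, the force and the opening at its end, in the units of the state.
- manip.get_obs(): the state, without advancing time (a new reading comes with each control period).
- manip.grab_frame(name): name is "scene" or "top" or "wrist"; returns the picture (480x640x3 uint8, red, green, blue); there is no depth.
- manip.camera_params(name): a dict with "fx", "fy", "cx", "cy" (pixels), "origin" and "rotation" of the camera in the world; the wrist camera has in their place "T_tool_cam" (4x4, takes a point from camera to tool coordinates, whose origin is the TCP and whose axes are the tool frame's). Camera axes: x right, y down, z forward; pixel columns grow to the right and rows downward; lengths in m; the calibration is good to about 2 mm. A picture is of the moment at which its call begins: read the wrist's pose just before it. camera_params takes no time and is no camera call.
- manip.job_done(): hands the job in, once; it reports no verdict.
Trained networks look in the newest picture that a camera, given by its name, has taken for a name from the list of things; names that differ only in an ending like _2 or _b are one class to them, and where a whole thing is asked for, a point or a joint stands for the part that bears it (a point fixed in the world has none). Each returns a list of dicts, best first, with "score" (0 to 1); they miss things now and then, are a little off and sometimes report something else, mostly with a low value. They report only what shows in the picture. A call takes as long as a camera call.
- manip.find_in(camera, label): "point" ([column, row] in pixels, amid what is visible of it).
- manip.masks_of(camera, label): "mask" (480x640 bool, what is visible of it) and "point" ([column, row] in pixels, amid what is visible of it).
- manip.place_of(camera, label): "point" ([column, row] in pixels: a listed point, or the origin of a listed thing).
The state is a dict: "time_s": time; "joint_pos": joint angles; "dq": joint speeds; "tau": joint torques, N m; "tool_pos": TCP position; "tool_rot": TCP orientation; "force": force on the tool from outside, world axes, zero at the start; "ft_torque": the same for the moment, N m; "grip_width": finger opening in m.
Only numpy, scipy, OpenCV 4.12 (cv2) and the standard library are available. Lean on these libraries where they do the work, as an engineer would, in place of code of your own. Each camera call takes 0.05 s, during which the arm holds its last target. There are 200 camera calls.

## Working session

There is one attempt and no reset: what is moved stays moved. The work goes in short steps, Python scripts to look and compute and a tool call to move; the robot and the scene stay as the last step left them, time stands still between calls to the robot, and variables do not carry over. Pictures are saved under pics/ and viewed, about 8 in all and at most 12, crops included, and the job is handed in when it is done.

Besides the shell and the picture viewer there is one more tool, called after "Call:" as name(argument=value, ...) on one line, values as JSON. jog_arm: Moves the arm, as the interface text tells. Its arguments: {"type":"object","properties":{"commands":{"type":"string"}},"required":["commands"]}

```bash
ls; mkdir -p pics
python3 - <<'E'
from cell import manip
import cv2, numpy as np
print(manip.get_obs())
for n in ["scene","top"]:
    im=manip.grab_frame(n); cv2.imwrite(f"pics/{n}0.png",im[:,:,::-1])
    print(n,manip.camera_params(n))
    for l in ["case","rim","panel","panel_handle","latch_left_grip","latch_right_grip","dial_grip","reagent_pink","reagent_red","marker_red","screwdriver"]:
        r=manip.place_of(n,l); print(l,[(np.round(d["point"],1).tolist(),round(d["score"],2)) for d in r[:2]])
print("wrist",manip.camera_params("wrist"),manip.grip_depth)
E
```

```text
pics
{'time_s': 0.0, 'joint_pos': array([ 1.37418083,  0.50186114, -0.42676277,  1.55144429,  0.2207812 ,
        1.13828419, -0.21027021]), 'dq': array([ 0.00118528, -0.00064315, -0.00055447, -0.00079724,  0.00077671,
        0.00108909, -0.00059154]), 'tau': array([ 1.79641006e-04, -5.69520235e+01, -5.81614271e+00, -2.80940598e+01,
        1.05877110e-02,  1.21013587e-02,  1.13673870e-06]), 'tool_pos': array([ 0.28824223, -0.58220327,  0.40365053]), 'tool_rot': array([-3.14151560e+00,  1.94609978e-03, -1.11093008e+00]), 'force': array([ 0.663565  , -1.31811034,  0.70450555]), 'ft_torque': array([0.01838844, 0.02590713, 0.04543578]), 'grip_width': 0.08560506166308499}
scene {'fx': 517.3456010554476, 'fy': 517.3456010554476, 'cx': 318.4473428056773, 'cy': 241.28851338463235, 'origin': array([0.15323505, 0.84970762, 1.14263607]), 'rotation': array([-2.40644944,  0.01963917, -2.71772967])}
case [([354.3, 220.2], 0.93), ([374.4, 163.5], 0.69)]
rim []
panel [([297.8, 331.8], 0.87)]
panel_handle [([297.5, 320.5], 0.66)]
latch_left_grip [([329.5, 215.4], 0.74)]
latch_right_grip [([391.4, 2
[... 638 characters left out ...]

latch_right_grip [([414.9, 245.5], 0.74)]
dial_grip [([240.9, 270.1], 0.65)]
reagent_pink [([228.4, 251.2], 0.74), ([242.4, 220.7], 0.71)]
reagent_red [([260.3, 224.1], 0.68)]
marker_red []
screwdriver [([375.8, 292.1], 0.81)]
wrist {'fx': 396.97996304452596, 'fy': 396.97996304452596, 'cx': 315.3214967598722, 'cy': 232.26393082634473, 'T_tool_cam': array([[ 9.99999914e-01,  1.06902863e-05, -4.14014451e-04,
         1.94086855e-03],
       [ 1.23345929e-04,  9.46614021e-01,  3.22369167e-01,
        -8.29407748e-02],
       [ 3.95358103e-04, -3.22369191e-01,  9.46613938e-01,
         3.04780809e-02],
       [ 0.00000000e+00,  0.00000000e+00,  0.00000000e+00,
         1.00000000e+00]])} 0.1547
```

Run:
```python
import cv2
a=cv2.imread("pics/top0.png")[170:330,160:480]; cv2.imwrite("pics/topc.png",cv2.resize(a,(800,400),interpolation=cv2.INTER_CUBIC))
a=cv2.imread("pics/scene0.png")[130:430,220:540]; cv2.imwrite("pics/scenec.png",cv2.resize(a,(640,600),interpolation=cv2.INTER_CUBIC))
```

```text
(no output)
```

View pics/topc.png

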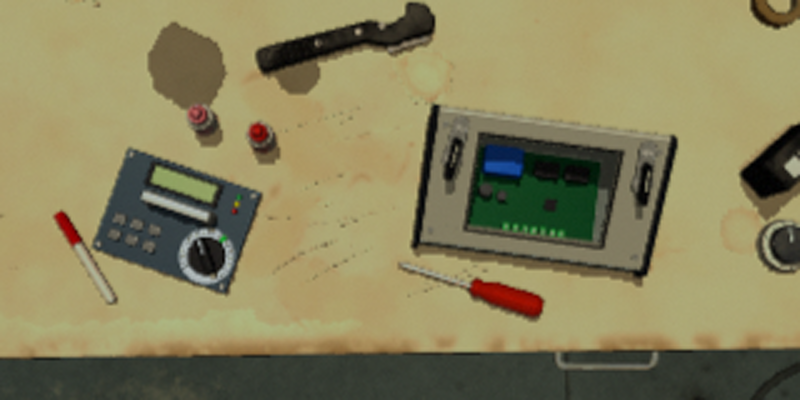

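View pics/scenec.png

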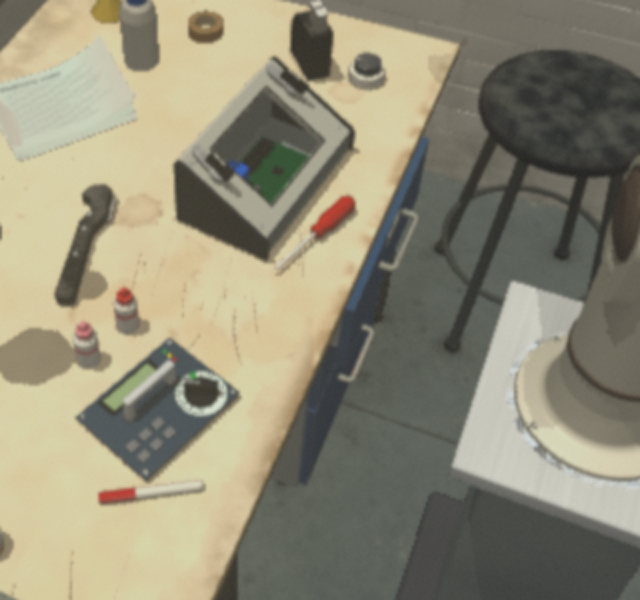

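```bash
cat > h.py <<'E'
import numpy as np, cv2
from scipy.spatial.transform import Rotation as R
from scipy.optimize import least_squares
G=0.1547
def T(p,rot): M=np.eye(4); M[:3,:3]=rot if np.ndim(rot)==2 else R.from_euler('xyz',rot).as_matrix(); M[:3,3]=p; return M
def tool(o): return T(o["tool_pos"],o["tool_rot"])
def cam(manip,n,o=None):
    c=manip.camera_params(n); K=(c["fx"],c["fy"],c["cx"],c["cy"])
    return K,(tool(o)@c["T_tool_cam"] if n=="wrist" else T(c["origin"],c["rotation"]))
def proj(c,P):
    K,M=c; q=(np.atleast_2d(P)-M[:3,3])@M[:3,:3]; return np.c_[K[0]*q[:,0]/q[:,2]+K[2],K[1]*q[:,1]/q[:,2]+K[3]]
def pose2(v,z=0.): return T([v[0],v[1],z],[0,0,v[2]])
RIM=T([0,0,0.085],[0,-np.pi/6,0])   # in case frame, x offset set below
# case: rim centre x in case frame unknown a priori: mid of slope
def case2rim(v): return pose2(v)@RIM
def panelT(v,z=0.009): return pose2(v,z)
def tf(M,P): return np.atleast_2d(P)@M[:3,:3].T+M[:3,3]
def goal(o,M):
    """row numbers from tool pose o to wanted tool pose M"""
    D=np.linalg.inv(tool(o))@M
    return np.round(np.r_[R.from_matrix(D[:3,:3]).as_rotvec(),D[:3,3]*100],3)
def graspM(p,zax,xax):
    """tool pose with grasp point at p, tool z along zax, tool x along xax"""
    z=zax/np.linalg.norm(zax); x=xax-z*(xax@z); x/=np.linalg.norm(x)
    return T(np.array(p)-G*z,np.c_[x,np.cross(z,x),z])
E
python3 - <<'E'
from h import *
from cell import manip
tp,sc=cam(manip,"top"),cam(manip,"scene")
# rim centre taken as pose origin (x,y above bench)
L=[(tp,[341.7,237.3],[.03,.108,.023]),(tp,[414.9,245.5],[.03,-.108,.023]),(sc,[329.5,215.4],[.03,.108,.023]),(sc,[365.7,168.9],[.03,-.108,.023])]
f=lambda v:np.concatenate([proj(c,tf(case2rim(v),P))[0]-p for c,p,P in L])
r=least_squares(f,[.4,-.2,0]);print("rim",r.x,r.fun.round(1))
L=[(tp,[228.8,254.7],[0,0,0]),(tp,[227.6,251.7],[.014,0,.037]),(tp,[240.9,270.1],[-.029,-.049,.022]),(sc,[297.8,331.8],[0,0,0]),(sc,[297.5,320.5],[.014,0,.037]),(sc,[318.1,322.3],[-.029,-.049,.022])]
f=lambda v:np.concatenate([proj(c,tf(panelT(v),P))[0]-p for c,p,P in L])
r=least_squares(f,[.4,.2,-.2]);print("panel",r.x,r.fun.round(1))
for n,c,p,z in [("pink",tp,[242.4,220.7],0),("red",tp,[260.3,224.1],0)]:
    r=least_squares(lambda v:proj(c,[v[0],v[1],z])[0]-p,[.4,.2]);print(n,r.x)
E
```

```text
rim [ 0.53211519 -0.19469154 -0.11738868] [-2.1 -1.8  2.  -1.8  1.9 -0.3  1.4  2.5]
panel [ 0.51306179  0.23263734 -0.32804922] [ 1.6  1.8  2.3 -0.7  0.7  0.3  0.3  1.4 -4.1  1.5  1.3  0.6]
pink [0.62309381 0.1986486 ]
red [0.61203804 0.1440433 ]
```

Run:
```python
from h import *
from cell import manip
o=manip.get_obs(); M=case2rim([.532,-.195,-.117]); c=tf(M,[0,0,.13])[0]
print(goal(o,graspM(c,-M[:3,2],M[:3,0])),tool(o)[:3,:3].round(2))
```

```text
[  0.26    0.479  -0.97  -31.679 -27.086   7.317] [[ 0.44 -0.9   0.  ]
 [-0.9  -0.44 -0.  ]
 [ 0.   -0.   -1.  ]]
```

Call:
jog_arm(commands="0.26 0.479 -0.97 -31.68 -27.09 7.32 -1; 0.26 0.479 -0.97 -31.68 -27.09 7.32 -1; 0.26 0.479 -0.97 -31.68 -27.09 7.32 -1; 0.26 0.479 -0.97 -31.68 -27.09 7.32 -1; 0.26 0.479 -0.97 -31.68 -27.09 7.32 -1; 0.26 0.479 -0.97 -31.68 -27.09 7.32 -1; 0.26 0.479 -0.97 -31.68 -27.09 7.32 -1; 0.26 0.479 -0.97 -31.68 -27.09 7.32 -1; 0.26 0.479 -0.97 -31.68 -27.09 7.32 -1; 0.26 0.479 -0.97 -31.68 -27.09 7.32 -1; 0.26 0.479 -0.97 -31.68 -27.09 7.32 -1; 0.26 0.479 -0.97 -31.68 -27.09 7.32 -1")

```text
time_s: 2.7
tool_pos: [0.3904, -0.1793, 0.3315]
tool_rot: [-3.141, -0.523, -0.12]
force: [0.4, -0.6, -0.4]
grip_width: 0.0853
```

Run:
```python
from h import *
from cell import manip
import pickle
o=manip.get_obs(); im=manip.grab_frame("wrist"); cv2.imwrite("pics/w1.png",im[:,:,::-1]); pickle.dump(o,open("o1.pkl","wb"))
for l in ["rim","latch_left_grip","latch_right_grip"]:
    print(l,[(np.round(d["point"],1),round(d["score"],2)) for d in manip.place_of("wrist",l)[:2]])
M=case2rim([.532,-.195,-.117]); print(np.linalg.norm(o["dq"]),o["joint_pos"].round(2))
print(proj(cam(manip,"wrist",o),tf(M,[[.0585,.0785,0],[.0585,-.0785,0],[-.0585,-.0785,0],[-.0585,.0785,0],[.03,.108,.023],[.03,-.108,.023]])).round(1))
```

```text
rim []
latch_left_grip [(array([377.5,  47.1]), 0.84)]
latch_right_grip [(array([359.6, 383.7]), 0.74)]
0.007741806688208556 [ 1.37  0.15 -0.97  2.34 -0.13  0.22  0.43]
[[410.2  99.9]
 [394.3 325.3]
 [234.9 325.7]
 [217.3 100.4]
 [370.2  41.4]
 [357.3 379.7]]
```

View pics/w1.png

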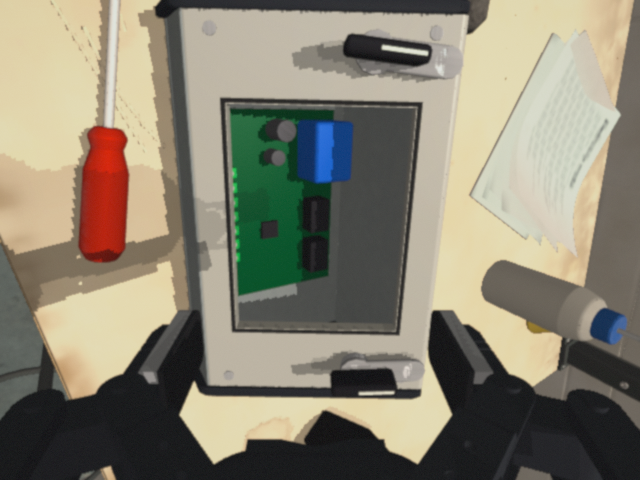

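Run:
```python
import cv2,numpy as np
a=cv2.imread("pics/w1.png")
c=[a[y:y+50,x:x+66] for y,x in [(80,200),(80,375),(300,210),(300,360)]]
z=[cv2.resize(q,None,fx=6,fy=6,interpolation=cv2.INTER_NEAREST) for q in c]
cv2.imwrite("pics/corn.png",np.vstack([np.hstack(z[:2]),np.hstack(z[2:])]))
g=a.sum(2)//3
print(g[215,215:245],g[215,395:425]);print(g[90:115,300],g[315:340,300])
```

```text
[155 155 155 156 157 165 176 178 173 164 141  84  43  40  59  96 127 128
 126 124 109  94  82  62  50  51  50  48  50  49] [ 69  71  70  70  70  68  70  70  74  79  97 110  81  49  45  68 120 167
 179 180 180 181 180 180 181 181 180 180 181 180]
[183 181 181 181 182 181 183 180 161 115  64  43  48  76 109 120 105  90
  76  56  38  32  32  30  30] [ 77  78  79  78  76  78  82  89  93  93  93  93  98 115 122  79  48  73
 123 166 177 178 176 177 177]
```

View pics/corn.png

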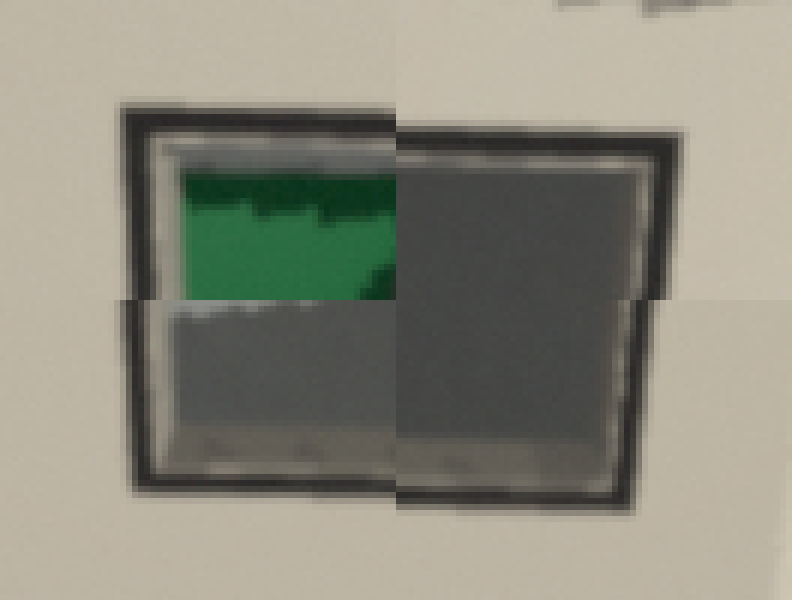

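```bash
cat >> h.py <<'E'
def edgefit(c,img,lev,pose,v0,hx,hy,z,free_m=True,rng=12,it=3,sides=(0,1,2,3),n=40):
    """fit (x,y,yaw[,margin]) of a rectangle whose outside is > lev in img"""
    v=np.r_[v0,0.] if len(v0)==3 else np.array(v0,float)
    im=cv2.GaussianBlur(img.astype(np.float32),(0,0),.7)
    S=[((1,-1),(1,1)),((-1,-1),(-1,1)),((-1,1),(1,1)),((-1,-1),(1,-1))]
    def side(v,k,t):
        a,b=[np.array([s[0]*(hx+v[3]),s[1]*(hy+v[3]),z]) for s in S[k]]
        return proj(c,tf(pose(v[:3]),a+(b-a)*np.array(t)[:,None]))
    for _ in range(it):
        ctr=proj(c,tf(pose(v[:3]),[0,0,z]))[0]; obs=[]
        for k in sides:
            p=side(v,k,np.linspace(.1,.9,n)); d=p[-1]-p[0]; nn=np.array([-d[1],d[0]])/np.linalg.norm(d)
            if nn@(p.mean(0)-ctr)<0: nn=-nn
            s=np.arange(rng,-rng,-.25)
            for q in p:
                xy=(q+s[:,None]*nn).astype(np.float32)
                pr=cv2.remap(im,xy[None,:,0],xy[None,:,1],cv2.INTER_LINEAR)[0]
                j=np.where((pr[:-1]>lev)&(pr[1:]<=lev))[0]
                if pr[0]>lev and len(j): 
                    j=j[0]; obs.append((k,q+nn*(s[j]-.25*(pr[j]-lev)/(pr[j]-pr[j+1]))))
        ks=np.array([a for a,_ in obs]); ps=np.array([b for _,b in obs])
        def f(w):
            w=np.r_[w,v[3]] if len(w)==3 else w; r=[]
            for k in sides:
                a,b=side(w,k,[0,1]); d=(b-a)/np.linalg.norm(b-a); q=ps[ks==k]-a
                r.append(q[:,0]*d[1]-q[:,1]*d[0])
            return np.concatenate(r)
        w0=v if free_m else v[:3]
        r=least_squares(f,w0,loss='soft_l1',f_scale=.5,x_scale=[.001,.001,.003,.001][:len(w0)])
        v=np.r_[r.x,v[3]] if len(w0)==3 else r.x
    e=f(w0*0+r.x); m=[]; i=0
    for k in sides: m.append((int((ks==k).sum()),round(float(np.median(e[i:i+(ks==k).sum()])),2))); i+=(ks==k).sum()
    return v,m
E
python3 - <<'E'
from h import *
from cell import manip
import pickle
o=pickle.load(open("o1.pkl","rb")); im=cv2.imread("pics/w1.png").mean(2)
c=cam(manip,"wrist",o)
v,m=edgefit(c,im,110,case2rim,[.54,-.195,-.117,.002],.0585,.0785,0,rng=14); print(v,m)
# free rim pose incl. height
for dz in (-.003,.003):
    pz=lambda v:T([0,0,dz],np.eye(3))@case2rim(v); print(dz,*edgefit(c,im,110,pz,v,.0585,.0785,0,rng=14))
for P,q in [([.03,.108,.023],[377.5,47.1]),([.03,-.108,.023],[359.6,383.7])]: print(proj(c,tf(case2rim(v),P))-q)
E
```

```text
[ 0.53448626 -0.19847275 -0.14483868  0.00351242] [(40, 0.01), (40, -0.05), (40, 0.01), (40, -0.0)]
-0.003 [ 0.53608684 -0.19974122 -0.14583976  0.00447685] [(40, 0.16), (40, -0.22), (40, 0.14), (40, -0.23)]
0.003 [ 0.53287892 -0.19720787 -0.14383287  0.00254772] [(40, -0.16), (40, 0.15), (40, -0.15), (40, 0.21)]
[[1.16424121 2.38310454]]
[[-2.5882597  0.2036769]]
```

Run:
```python
from h import *
from cell import manip
o=manip.get_obs(); M=panelT([.513,.2326,-.328]); c=tf(M,[0,0,.13])[0]
print(goal(o,graspM(c,-M[:3,2],M[:3,0])))
```

```text
[ -0.055  -0.521   0.205   4.446 -42.274   6.946]
```

Call:
jog_arm(commands="-0.055 -0.521 0.205 4.45 -42.27 6.95 -1; -0.055 -0.521 0.205 4.45 -42.27 6.95 -1; -0.055 -0.521 0.205 4.45 -42.27 6.95 -1; -0.055 -0.521 0.205 4.45 -42.27 6.95 -1; -0.055 -0.521 0.205 4.45 -42.27 6.95 -1; -0.055 -0.521 0.205 4.45 -42.27 6.95 -1; -0.055 -0.521 0.205 4.45 -42.27 6.95 -1; -0.055 -0.521 0.205 4.45 -42.27 6.95 -1; -0.055 -0.521 0.205 4.45 -42.27 6.95 -1; -0.055 -0.521 0.205 4.45 -42.27 6.95 -1; -0.055 -0.521 0.205 4.45 -42.27 6.95 -1")

```text
time_s: 4.28
tool_pos: [0.5131, 0.2306, 0.2934]
tool_rot: [3.14, -0.0, -0.33]
force: [0.7, 0.8, -0.5]
grip_width: 0.0853
```

Run:
```python
from h import *
from cell import manip
import pickle
o=manip.get_obs(); im=manip.grab_frame("wrist"); cv2.imwrite("pics/w2.png",im[:,:,::-1]); pickle.dump(o,open("o2.pkl","wb"))
print(np.linalg.norm(o["dq"]),o["joint_pos"].round(2),o["tool_pos"],o["tool_rot"])
for l in ["panel","panel_handle","dial_grip"]:
    print(l,[(np.round(d["point"],1),round(d["score"],2)) for d in manip.place_of("wrist",l)[:2]])
c=cam(manip,"wrist",o); print(proj(c,tf(panelT([.513,.2326,-.328]),[[0,0,0],[.014,0,.037],[-.029,-.049,.022],[.064,.085,.005],[-.064,-.085,.005]])).round(1))
```

```text
0.015088549271469038 [ 0.02  0.53 -0.63  1.86  0.4   0.88 -1.13] [0.51309583 0.23060869 0.29338684] [ 3.14014419e+00 -2.07472634e-04 -3.29896595e-01]
panel [(array([312.9, 226. ]), 0.74)]
panel_handle [(array([334.5, 246.5]), 0.94)]
dial_grip [(array([266.3, 307.4]), 0.63)]
[[312.3 222.3]
 [336.  241.3]
 [268.3 303.6]
 [420.4  86.8]
 [224.8 336.1]]
```

View pics/w2.png

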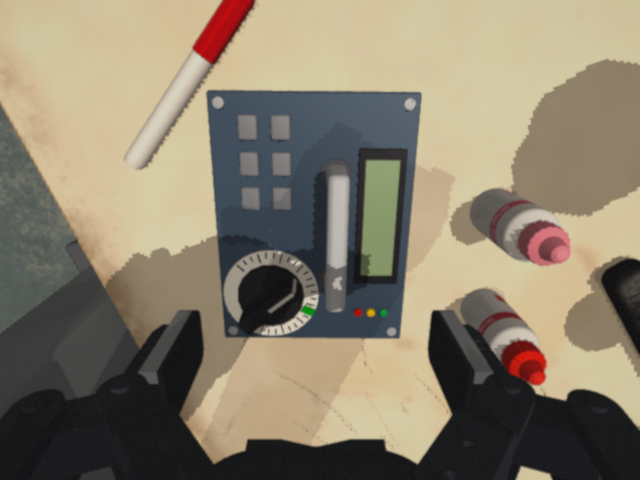

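Run:
```python
from h import *
from cell import manip
import pickle
o=pickle.load(open("o2.pkl","rb")); b,g,r=[x.astype(float) for x in cv2.split(cv2.imread("pics/w2.png"))]
ch=100*(r-b)/(r+g+b); print(ch[215,205:235].round(),ch[215,395:430].round())
c=cam(manip,"wrist",o)
v,m=edgefit(c,ch,5,panelT,[.513,.2326,-.328,0],.064,.085,.005); print(v,m)
v3,m=edgefit(c,ch,5,panelT,v*[1,1,1,0],.064,.085,.005,free_m=False); print(v3,m)
for P,q in [([.014,0,.037],[334.5,246.5]),([-.029,-.049,.022],[266.3,307.4])]: print(proj(c,tf(panelT(v),P))-q)
M=panelT(v); gp=tf(M,[.014,0,.037])[0]
print("above",goal(o,graspM(gp+[0,0,.05],-M[:3,2],M[:3,0])),"grasp",goal(o,graspM(gp,-M[:3,2],M[:3,0])))
```

```text
[  9.   9.   9.   9.   9.   9.   9.   9.   9.   9.   8.   1. -11. -11.
 -12. -12. -12. -12. -12. -12. -12. -12. -11. -12. -11. -12. -11. -11.
 -11. -12.] [  7.   6.   2.   0.   1.   1.  -2.  -7.  -9.  -9.  -9. -10.  -8.  -9.
  -4.   6.  10.  11.  11.  11.  11.  11.  11.  11.  11.  11.  11.  11.
  11.  11.  11.  11.  11.  11.  11.]
[ 5.12756483e-01  2.31070777e-01 -3.38656628e-01 -3.93090913e-04] [(40, -0.02), (40, 0.05), (40, -0.04), (40, 0.06)]
[ 0.51268288  0.23085473 -0.33850587 -0.        ] [(40, 0.56), (40, -0.55), (40, -0.34), (40, 0.78)]
[[ 1.87390419 -2.46920543]]
[[ 1.71106287 -2.20455319]]
above [ 1.000e-03 -0.000e+00  9.000e-03  1.352e+00 -2.700e-02  4.269e+00] grasp [ 1.000e-03 -0.000e+00  9.000e-03  1.351e+00 -3.400e-02  9.269e+00]
```

Call:
jog_arm(commands="0.001 0 0.009 1.35 -0.03 4 -1; 0.001 0 0.009 1.35 -0.03 6 -1; 0.001 0 0.009 1.35 -0.03 9.27 -1; 0.001 0 0.009 1.35 -0.03 9.27 -1; 0.001 0 0.009 1.35 -0.03 9.27 1; 0.001 0 0.009 1.35 -0.03 9.27 1; 0.001 0 0.009 1.35 -0.03 9.27 1; 0.001 0 0.009 1.35 -0.03 9.27 1; 0.001 0 0.009 1.35 -0.03 9.27 1; 0.001 0 0.009 1.35 -0.03 9.27 1; 0.001 0 0.009 1.35 -0.03 9.27 1; 0.001 0 0.009 1.35 -0.03 9.27 1")

```text
time_s: 5.98
tool_pos: [0.5263, 0.2272, 0.202]
tool_rot: [-3.141, -0.001, -0.339]
force: [-3.1, -0.7, 6.3]
grip_width: 0.0108
```

Call:
jog_arm(commands="0 0 0 0 0 -2 1; 0 0 0 0 0 -6 1; 0 0 0 0 0 -12 1; 0 0 0 0 0 -12 1; 0 0 0 0 0 -12 1; 0 0 0 0 0 -12 1")

```text
time_s: 6.72
tool_pos: [0.5253, 0.2263, 0.3202]
tool_rot: [3.14, 0.001, -0.339]
force: [0.1, -0.5, -5.1]
grip_width: 0.0111
```

Run:
```python
from h import *
from cell import manip
import pickle
o=manip.get_obs(); im=manip.grab_frame("wrist"); cv2.imwrite("pics/w3.png",im[:,:,::-1]); pickle.dump(o,open("o3.pkl","wb"))
print(np.linalg.norm(o["dq"]),o["joint_pos"].round(2),o["tool_pos"],o["tool_rot"],o["force"])
c=cam(manip,"wrist",o); Mt=tool(o)
# nominal panel pose in tool: plate underside 37mm ahead of grasp, x offset -14
nom=Mt@T([-.014,0,G+.037],R.from_euler('x',np.pi).as_matrix())
print(nom.round(4)); print(proj(c,tf(nom,[[.064,.085,.005],[-.064,.085,.005],[-.064,-.085,.005],[.064,-.085,.005]])).round(1))
```

```text
0.013020942296406313 [ 0.05  0.51 -0.65  1.82  0.37  0.94 -1.1 ] [0.52525499 0.22632675 0.32024904] [ 3.14001109e+00  1.24162466e-03 -3.38989641e-01] [ 0.11337003 -0.53989703 -5.07959164]
[[ 0.9431  0.3325  0.0017  0.5117]
 [-0.3325  0.9431  0.0011  0.2308]
 [-0.0012 -0.0016  1.      0.1286]
 [ 0.      0.      0.      1.    ]]
[[447.2  87.6]
 [101.1  87.6]
 [159.4 443.8]
 [411.4 443.8]]
```

View pics/w3.png

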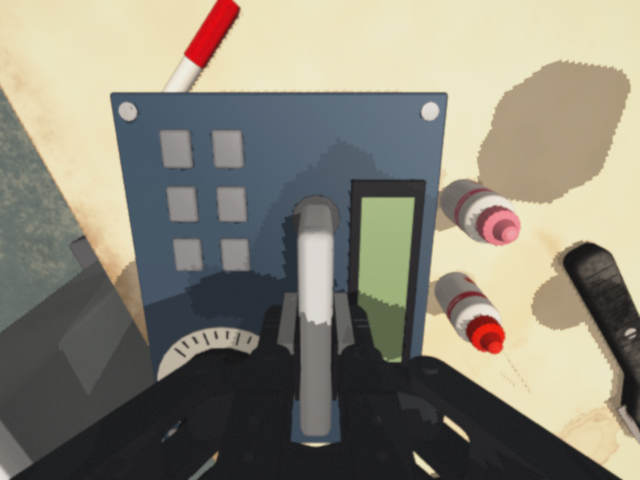

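```bash
sed -i 's/n=40):/n=40,tr={}):/; s/np.linspace(.1,.9,n)/np.linspace(*tr.get(k,(.1,.9)),n)/' h.py
python3 - <<'E'
from h import *
from cell import manip
import pickle
def ch(f):
    b,g,r=[x.astype(float) for x in cv2.split(cv2.imread(f))]; return 100*(r-b)/(r+g+b)
# view 2: depth calibration
o=pickle.load(open("o2.pkl","rb")); c=cam(manip,"wrist",o); C=ch("pics/w2.png")
for z in (.005,.007,.009,.011): print(z,*edgefit(c,C,5,lambda v:panelT(v,z),[.51276,.23107,-.3386,0],.064,.085,.005))
o=pickle.load(open("o3.pkl","rb")); c=cam(manip,"wrist",o); C=ch("pics/w3.png")
Mt=tool(o)
for dz in (-.002,0,.002,.004,.006):
    pz=lambda v: Mt@T([v[0],v[1],G+.037+dz],R.from_euler('x',np.pi).as_matrix()@R.from_euler('z',v[2]).as_matrix())
    print(dz,*edgefit(c,C,5,pz,[-.014,0,0,0],.064,.085,.005,free_m=False,sides=(0,1,2),tr={0:(.6,.95),1:(.6,.95)},rng=16))
E
```

```text
0.005 [ 0.51234929  0.22993456 -0.33872446  0.00077685] [(40, 0.18), (40, -0.16), (40, 0.14), (40, -0.29)]
0.007 [ 5.12558854e-01  2.30504019e-01 -3.38735436e-01  1.92793503e-04] [(40, 0.09), (40, -0.05), (40, 0.07), (40, -0.11)]
0.009 [ 5.12770633e-01  2.31076728e-01 -3.38647101e-01 -3.93109158e-04] [(40, -0.02), (40, 0.05), (40, -0.04), (40, 0.06)]
0.011 [ 0.51298134  0.23165041 -0.33858064 -0.00098009] [(40, -0.13), (40, 0.17), (40, -0.14), (40, 0.22)]
-0.002 [-0.01070914  0.00139664 -0.00030798  0.        ] [(33, 8.34), (40, -0.43), (38, -0.05)]
0 [-1.16559122e-02  1.37000778e-03 -8.87289726e-05  0.00000000e+00] [(35, 4.37), (40, -0.36), (38, -0.03)]
0.002 [-0.01262636  0.00134792 -0.00052091  0.        ] [(32, 0.52), (40, -0.27), (38, -0.03)]
0.004 [-0.0132595   0.00132338 -0.0006238   0.        ] [(30, -2.52), (40, 0.59), (38, -0.03)]
0.006 [-0.01416127  0.00129488 -0.00065888  0.        ] [(33, -6.1), (40, 0.73), (37, -0.04)]
```

```bash
cat >> h.py <<'E'
def chan(f):
    b,g,r=[x.astype(float) for x in cv2.split(cv2.imread(f))]; return 100*(r-b)/(r+g+b)
def hand(Mt,dz): return lambda v: Mt@T([v[0],v[1],G+.037+dz],R.from_euler('x',np.pi).as_matrix()@R.from_euler('z',v[2]).as_matrix())
E
python3 - <<'E'
from h import *
from cell import manip
import pickle
o=pickle.load(open("o3.pkl","rb")); c=cam(manip,"wrist",o); C=chan("pics/w3.png")
for dz in (.001,.003,.005):
    print(dz,*edgefit(c,C,3,hand(tool(o),dz),[-.0135,.001,0,0],.064,.085,.005,free_m=False,sides=(0,1,2),tr={0:(.75,.95),1:(.6,.95),2:(.05,.95)},rng=10,it=5))
o2=pickle.load(open("o2.pkl","rb"))
E
```

```text
0.001 [-0.012634    0.00150305  0.00137829  0.        ] [(40, 1.48), (40, -2.07), (39, -0.04)]
0.003 [-0.01277744  0.00147728 -0.0008093   0.        ] [(40, -0.15), (40, 0.19), (38, -0.03)]
0.005 [-0.01282081  0.00144228 -0.0025865   0.        ] [(40, -1.54), (40, 2.66), (39, -0.01)]
```

```bash
cat >> h.py <<'E'
VR=np.array([.53449,-.19847,-.14484])   # replaced below by camera-consistent fit
HV=np.array([-.0128,.0015,-.0007]); DZ=.0028
def rimC(v): return case2rim(v)@T([0,0,-.0013],np.eye(3))
def toolfor(v,off,hv=None):
    """tool pose that puts the held panel at offset off (rim frame, m) from seated"""
    hv=HV if hv is None else hv
    return rimC(v)@T(off,np.eye(3))@np.linalg.inv(hand(np.eye(4),DZ)(hv))
E
python3 - <<'E'
from h import *
from cell import manip
import pickle
o1=pickle.load(open("o1.pkl","rb")); im=cv2.imread("pics/w1.png").mean(2); c=cam(manip,"wrist",o1)
v,m=edgefit(c,im,110,rimC,np.r_[VR,.0035],.0585,.0785,0,rng=14); print(v,m)
# case: outer rim rectangle (160x260) seen in the same view: margins
o=manip.get_obs()
M=toolfor(v[:3],[0,0,.08]); print(M.round(4), goal(o,M)); print(proj(c,tf(rimC(v[:3]),[[.08,.13,0],[-.08,.13,0],[-.08,-.13,0],[.08,-.13,0]])).round(1))
E
```

```text
[ 0.5348041  -0.19881857 -0.14502302  0.00404594] [(40, 0.1), (40, -0.15), (40, 0.08), (40, -0.13)]
[[ 8.570e-01 -1.439e-01  4.948e-01  4.108e-01]
 [-1.245e-01 -9.896e-01 -7.230e-02 -1.792e-01]
 [ 5.000e-01  3.000e-04 -8.660e-01  3.280e-01]
 [ 0.000e+00  0.000e+00  0.000e+00  1.000e+00]] [ 0.052  0.523 -0.19   2.685 42.068 -0.726]
[[460.8  16.8]
 [185.   10. ]
 [211.6 384. ]
 [415.9 387.7]]
```

Call:
jog_arm(commands="0.01 0.1 -0.04 0 2 -5 1; 0.052 0.523 -0.19 2.7 20 -6 1; 0.052 0.523 -0.19 2.7 20 -6 1; 0.052 0.523 -0.19 2.7 20 -6 1; 0.052 0.523 -0.19 2.7 42.07 -3 1; 0.052 0.523 -0.19 2.7 42.07 -1.5 1; 0.052 0.523 -0.19 2.69 42.07 -0.73 1; 0.052 0.523 -0.19 2.69 42.07 -0.73 1; 0.052 0.523 -0.19 2.69 42.07 -0.73 1; 0.052 0.523 -0.19 2.69 42.07 -0.73 1; 0.052 0.523 -0.19 2.69 42.07 -0.73 1; 0.052 0.523 -0.19 2.69 42.07 -0.73 1")

```text
time_s: 8.28
tool_pos: [0.4113, -0.178, 0.328]
tool_rot: [-3.142, -0.523, -0.141]
force: [0.6, 0.4, -3.5]
grip_width: 0.0106
```

```bash
sed -i 's/^VR=.*/VR=np.array([.53480,-.19882,-.14502])/' h.py
python3 - <<'E'
from h import *
from cell import manip
o=manip.get_obs(); print(o["joint_pos"].round(2),np.linalg.norm(o["dq"]).round(3),o["force"].round(1))
D=np.linalg.inv(rimC(VR))@tool(o)@hand(np.eye(4),DZ)(HV); print("panel in rim mm",(D[:3,3]*1000).round(2),R.from_matrix(D[:3,:3]).as_rotvec().round(4))
print(goal(o,toolfor(VR,[0,0,.025])))
E
```

```text
[ 1.03  0.15 -0.67  2.31 -0.16  0.2   0.41] 0.009 [ 0.6  0.4 -3.5]
panel in rim mm [ 0.14  1.56 79.91] [0.0018 0.0007 0.0023]
[-2.00e-03  1.00e-03  2.00e-03 -2.40e-02  1.34e-01  5.49e+00]
```

Call:
jog_arm(commands="-0.002 0.001 0.002 -0.02 0.13 3 1; -0.002 0.001 0.002 -0.02 0.13 5.5 1; -0.002 0.001 0.002 -0.02 0.13 5.5 1; -0.002 0.001 0.002 -0.02 0.13 5.5 1; -0.002 0.001 0.002 -0.02 0.13 5.5 1")

```text
time_s: 8.9
tool_pos: [0.4389, -0.1822, 0.2802]
tool_rot: [3.141, -0.525, -0.142]
force: [-0.2, 0.3, -4.3]
grip_width: 0.0106
```

Run:
```python
from h import *
from cell import manip
import pickle
o=manip.get_obs(); im=manip.grab_frame("wrist"); cv2.imwrite("pics/w4.png",im[:,:,::-1]); pickle.dump(o,open("o4.pkl","wb"))
print(o["joint_pos"].round(2),np.linalg.norm(o["dq"]).round(3),o["force"].round(1))
D=np.linalg.inv(rimC(VR))@tool(o)@hand(np.eye(4),DZ)(HV); print("panel in rim mm",(D[:3,3]*1000).round(2),R.from_matrix(D[:3,:3]).as_rotvec().round(4))
c=cam(manip,"wrist",o)
print(proj(c,tf(rimC(VR),[[.08,.13,0],[-.08,.13,0],[-.08,-.13,0],[.08,-.13,0]])).round(1))
print(proj(c,tf(hand(tool(o),DZ)(HV),[[.064,.085,.005],[-.064,.085,.005]])).round(1))
```

```text
[ 1.18  0.39 -0.9   2.29  1.15  0.19 -0.84] 2.251 [-0.2  0.3 -4.3]
panel in rim mm [ 0.81  1.23 24.47] [ 0.001  -0.0013  0.0018]
[[474.8 -20. ]
 [ 85.9 -21.1]
 [162.7 460.9]
 [420.  460.9]]
[[449.   91.4]
 [108.9  91.3]]
```

View pics/w4.png

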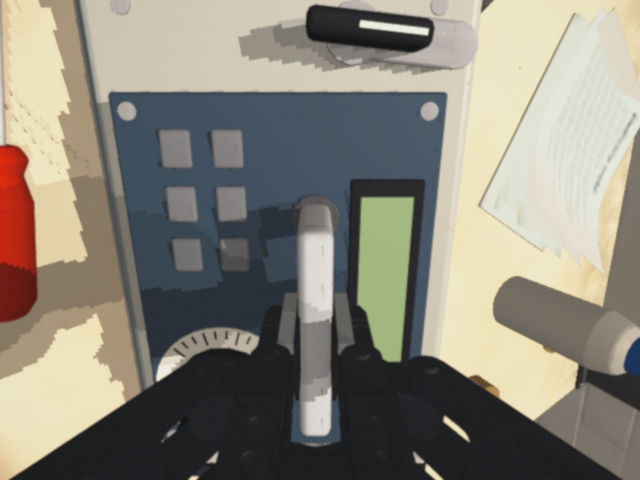

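```bash
cat >> h.py <<'E'
def toplane(c,M,uv,z):
    """pixel -> coordinates in frame M on its plane z"""
    K,C=c; d=C[:3,:3]@np.array([(uv[0]-K[2])/K[0],(uv[1]-K[3])/K[1],1]); Mi=np.linalg.inv(M)
    a=tf(Mi,C[:3,3])[0]; d=Mi[:3,:3]@d; return a+d*(z-a[2])/d[2]
def white(f,x0,x1,y0,y1,lev):
    g=cv2.imread(f)[y0:y1,x0:x1].min(2); n,l,s,ce=cv2.connectedComponentsWithStats((g>lev).astype(np.uint8))
    return [(s[i,4],s[i,:4].tolist(),(ce[i]+[x0,y0]).round(2)) for i in range(1,n) if s[i,4]>20]
E
python3 - <<'E'
from h import *
from cell import manip
import pickle
o1,o4=[pickle.load(open(f"o{i}.pkl","rb")) for i in (1,4)]; c1,c4=cam(manip,"wrist",o1),cam(manip,"wrist",o4)
a=white("pics/w1.png",350,428,40,60,190); b=white("pics/w4.png",330,428,12,42,190); print(a,b)
P=toplane(c1,rimC(VR),a[0][2],.032); print(P, toplane(c4,rimC(VR),b[0][2],.032))
# rim outer left edge, rows -> x coordinate in rim plane
for f,c,y in (("pics/w1.png",c1,.08),("pics/w4.png",c4,.09),("pics/w1.png",c1,.095),("pics/w4.png",c4,.1)):
    im=cv2.GaussianBlur(cv2.imread(f),(0,0),.7).mean(2); xs=np.linspace(-.095,-.066,59)
    p=proj(c,tf(rimC(VR),np.c_[xs,xs*0+y,xs*0])).astype(np.float32)
    print(f,y,cv2.remap(im.astype(np.float32),p[None,:,0],p[None,:,1],1)[0].round().astype(int).tolist())
print(*edgefit(c4,chan("pics/w4.png"),-5,hand(tool(o4),DZ),np.r_[HV,0],.064,.085,.005,free_m=False,sides=(0,1,2),tr={0:(.6,.95),1:(.6,.95),2:(.05,.95)},rng=8,it=5))
E
```

```text
[(np.int32(132), [33, 6, 44, 9], array([404.5 ,  49.77]))] [(np.int32(398), [30, 9, 68, 14], array([393.69,  27.34]))]
[0.04206929 0.10757187 0.032     ] [0.04199986 0.10759367 0.032     ]
pics/w1.png 0.08 [130, 126, 117, 107, 98, 91, 87, 83, 76, 72, 70, 70, 70, 70, 70, 70, 70, 70, 70, 70, 73, 82, 100, 123, 141, 153, 161, 167, 173, 176, 178, 179, 179, 179, 179, 179, 179, 179, 179, 179, 179, 179, 179, 179, 179, 179, 179, 179, 179, 179, 179, 179, 179, 179, 179, 179, 180, 180, 180]
pics/w4.png 0.09 [146, 145, 145, 145, 145, 145, 145, 145, 145, 145, 145, 145, 145, 144, 142, 134, 118, 105, 94, 84, 84, 100, 126, 150, 164, 172, 180, 188, 192, 193, 194, 194, 194, 194, 194, 194, 194, 193, 193, 193, 194, 194, 194, 194, 194, 194, 194, 194, 194, 194, 194, 194, 195, 195, 195, 195, 195, 195, 195]
pics/w1.png 0.095 [134, 134, 131, 125, 114, 100, 91, 83, 77, 72, 69, 69, 69, 69, 69, 69, 69, 69, 69, 69, 73, 82, 100, 122, 140, 151, 160, 166, 172, 177, 178, 179, 179, 179, 179, 179, 179, 179, 179, 179, 179, 179, 179, 179, 179, 179, 179, 179, 179, 179, 179, 179, 179, 179, 180, 180, 180, 180, 180]
pics/w4.png 0.1 [148, 148, 148, 148, 148, 148, 148, 147, 148, 148, 148, 148, 148, 148, 147, 141, 126, 107, 93, 83, 82, 100, 129, 152, 165, 172, 180, 187, 192, 193, 193, 193, 193, 192, 193, 193, 193, 193, 193, 194, 194, 193, 194, 193, 193, 194, 194, 193, 194, 194, 194, 194, 194, 194, 194, 194, 194, 194, 194]
[-0.0134582   0.00190202 -0.00067543  0.        ] [(40, 0.89), (40, -0.93), (40, -0.02)]
```

Run:
```python
from h import *
for r in (105,125,145,165):
    out=[]
    for f in ("pics/w3.png","pics/w4.png"):
        im=cv2.GaussianBlur(cv2.imread(f),(0,0),.7)[:,:,2].astype(float)
        d=np.diff(im[r]); L=slice(100,135); Rr=slice(425,460)
        def pk(s,sg):
            w=np.clip(sg*d[s],0,None); i=w.argmax(); k=np.arange(max(i-2,0),min(i+3,len(w))); return round(s.start+.5+(w[k]*k).sum()/w[k].sum(),2)
        out+= [pk(L,-1),pk(Rr,1)]
    print(r,out)
for x in (150,200,250,300,350,400):
    out=[]
    for f in ("pics/w3.png","pics/w4.png"):
        im=cv2.GaussianBlur(cv2.imread(f),(0,0),.7)[:,:,2].astype(float); w=np.clip(-np.diff(im[80:105,x]),0,None); i=w.argmax(); k=np.arange(i-2,i+3); out.append(round(80.5+(w[k]*k).sum()/w[k].sum(),2))
    print(x,out)
```

```text
105 [np.float64(110.9), np.float64(446.76), np.float64(109.43), np.float64(445.83)]
125 [np.float64(114.16), np.float64(444.63), np.float64(112.6), np.float64(443.84)]
145 [np.float64(117.33), np.float64(442.57), np.float64(115.77), np.float64(441.82)]
165 [np.float64(120.52), np.float64(440.58), np.float64(118.74), np.float64(439.76)]
150 [np.float64(91.8), np.float64(91.49)]
200 [np.float64(91.81), np.float64(91.55)]
250 [np.float64(91.73), np.float64(91.35)]
300 [np.float64(91.67), np.float64(91.53)]
350 [np.float64(91.6), np.float64(91.46)]
400 [np.float64(91.64), np.float64(91.52)]
```

```bash
sed -i 's/^HV=.*/HV=np.array([-.01325,.0014,-.0007]); DZ=.0026/' h.py
python3 - <<'E'
from h import *
from cell import manip
o=manip.get_obs(); print(o["joint_pos"].round(2),np.linalg.norm(o["dq"]).round(3))
print(goal(o,toolfor(VR,[0,0,.012])))
E
```

```text
[ 1.18  0.39 -0.9   2.29  1.16  0.19 -0.85] 0.468
[-0.002 -0.003  0.002 -0.049  0.139  1.222]
```

Call:
jog_arm(commands="-0.002 -0.003 0.002 -0.05 0.14 0.6 1; -0.002 -0.003 0.002 -0.05 0.14 1.2 1; -0.002 -0.003 0.002 -0.05 0.14 1.2 1; -0.002 -0.003 0.002 -0.05 0.14 1.2 1; -0.002 -0.003 0.002 -0.05 0.14 1.2 1")

```text
time_s: 9.57
tool_pos: [0.4449, -0.1841, 0.2696]
tool_rot: [3.141, -0.524, -0.144]
force: [1.4, 0.5, -4.8]
grip_width: 0.0109
```

```bash
cat > st.py <<'E'
from h import *
from cell import manip
import sys
o=manip.get_obs(); print(o["joint_pos"].round(3),np.linalg.norm(o["dq"]).round(3),o["force"].round(1),o["time_s"])
D=np.linalg.inv(rimC(VR))@tool(o)@hand(np.eye(4),DZ)(HV); print("panel in rim mm",(D[:3,3]*1000).round(2),R.from_matrix(D[:3,:3]).as_rotvec().round(4))
for z in map(float,sys.argv[1:]): print(z,goal(o,toolfor(VR,[0,0,z])))
E
python3 st.py .012 0
```

```text
[ 1.14   0.42  -0.862  2.278  1.279  0.193 -0.962] 0.013 [ 1.4  0.5 -4.8] 9.575
panel in rim mm [ 0.16  0.14 12.46] [0.0001 0.     0.0001]
0.012 [-0.     0.     0.    -0.017  0.013  0.045]
0.0 [-0.     0.     0.    -0.017  0.013  1.245]
```

Aligned within 0.2 mm; insert slowly.

Call:
jog_arm(commands="0 0 0 -0.02 0.01 0.3 1; 0 0 0 -0.02 0.01 0.5 1; 0 0 0 -0.02 0.01 0.7 1; 0 0 0 -0.02 0.01 0.9 1; 0 0 0 -0.02 0.01 1.0 1; 0 0 0 -0.02 0.01 1.0 1")

```text
time_s: 10.32
tool_pos: [0.4496, -0.1849, 0.2608]
tool_rot: [3.141, -0.523, -0.144]
force: [0.7, -0.1, -3.9]
grip_width: 0.0109
```

```bash
python3 st.py 0
```

```text
[ 1.107  0.443 -0.832  2.272  1.386  0.193 -1.065] 0.011 [ 0.7 -0.1 -3.9] 10.325
panel in rim mm [-0.13  0.16  2.36] [0.0003 0.0002 0.0001]
0.0 [-0.     0.     0.     0.009  0.009  0.236]
```

Call:
jog_arm(commands="0 0 0 0.01 0 0.15 1; 0 0 0 0.01 0 0.25 1; 0 0 0 0.01 0 0.3 1; 0 0 0 0.01 0 0.3 1; 0 0 0 0.01 0 0.3 1")

```text
time_s: 10.95
tool_pos: [0.4506, -0.1847, 0.2592]
tool_rot: [3.139, -0.524, -0.142]
force: [-19.7, 3.1, 24.0]
grip_width: 0.0108
```

```bash
python3 st.py 0
```

```text
[ 1.098  0.446 -0.824  2.272  1.416  0.194 -1.094] 0.002 [-19.7   3.1  24. ] 10.95
panel in rim mm [0.09 0.04 0.51] [-0.0016 -0.0006  0.0017]
0.0 [ 0.002 -0.001  0.002  0.004  0.037  0.052]
```

Call:
jog_arm(commands="0 0 0 0 0 -0.05 1; 0 0 0 0 0 -0.1 0; 0 0 0 0 0 -0.1 -0.2; 0 0 0 0 0 -0.1 -0.2; 0 0 0 0 0 -0.1 -0.2; 0 0 0 0 0 -0.1 -0.2; 0 0 0 0 0 -3 -0.2; 0 0 0 0 0 -8 -0.2; 0 0 0 0 0 -8 -0.2; 0 0 0 0 0 -8 -0.2; 0 0 0 0 0 -8 -0.2")

```text
time_s: 12.32
tool_pos: [0.411, -0.1792, 0.3281]
tool_rot: [3.139, -0.524, -0.143]
force: [-0.1, -0.0, 0.5]
grip_width: 0.0513
```

Run:
```python
from h import *
from cell import manip
import pickle
o=manip.get_obs(); im=manip.grab_frame("wrist"); cv2.imwrite("pics/w5.png",im[:,:,::-1]); pickle.dump(o,open("o5.pkl","wb"))
print(o["joint_pos"].round(3),np.linalg.norm(o["dq"]).round(3),o["force"].round(1),o["grip_width"])
c=cam(manip,"wrist",o); pr=lambda v:case2rim(v)@T([0,0,-.0013],np.eye(3))
for z in (.005,.004,.006): print(z,*edgefit(c,chan("pics/w5.png"),-5,rimC,np.r_[VR,0],.064,.085,z,free_m=False,rng=8,tr={0:(.35,.95),1:(.35,.95)},sides=(0,1,2)))
for l in ["latch_left_grip","latch_right_grip","dial_grip"]:
    print(l,[(np.round(d["point"],1),round(d["score"],2)) for d in manip.place_of("wrist",l)[:2]])
print(proj(c,tf(rimC(VR),[[.03,.108,.023],[.03,-.108,.023],[-.029,-.049,.022]])).round(1))
```

```text
[ 1.575  0.359 -1.305  2.304  0.856  0.308 -0.533] 0.035 [-0.1 -0.   0.5] 0.051296633548029415
0.005 [ 0.53416902 -0.19942484 -0.14341418  0.        ] [(40, 1.3), (40, -0.48), (40, -0.0)]
0.004 [ 0.53392644 -0.19938503 -0.14329402  0.        ] [(40, 0.66), (40, -0.36), (40, -0.0)]
0.006 [ 0.53446081 -0.19947097 -0.14345231  0.        ] [(40, 2.01), (40, -0.51), (40, -0.0)]
latch_left_grip [(array([346.6,  40. ]), 0.55), (array([246.4, 315.9]), 0.39)]
latch_right_grip [(array([340.4, 395. ]), 0.68)]
dial_grip [(array([247.9, 315.7]), 0.71)]
[[347.2  43.6]
 [338.6 392.5]
 [247.4 315.6]]
```

View pics/w5.png

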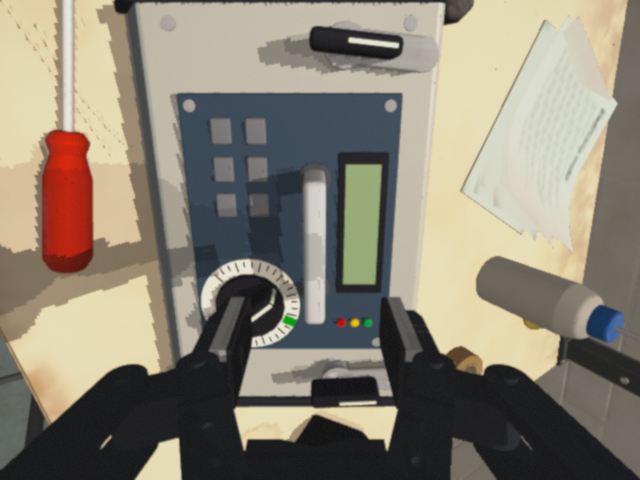

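```bash
cat >> h.py <<'E'
def wing(f,c,M,box,z,lev):
    x0,x1,y0,y1=box; g=cv2.imread(f)[y0:y1,x0:x1].min(2); n,l,s,ce=cv2.connectedComponentsWithStats((g>lev).astype(np.uint8))
    i=1+s[1:,4].argmax(); ys,xs=np.where(l==i); P=np.array([toplane(c,M,(x+x0,y+y0),z) for x,y in zip(xs,ys)])[:,:2]
    u=np.linalg.svd(P-P.mean(0))[2][0]; return s[i],P.mean(0).round(4),np.degrees(np.arctan2(u[1],u[0])).round(1)
def gripM(P,ang):
    """tool pose: grasp at rim point P, tool x at angle ang (about rim z from rim x)"""
    M=case2rim(VR); return graspM(tf(M,P)[0],-M[:3,2],M[:3,:3]@[np.cos(ang),np.sin(ang),0])
E
python3 - <<'E'
from h import *
from cell import manip
import pickle
o=pickle.load(open("o5.pkl","rb")); c=cam(manip,"wrist",o)
print(wing("pics/w5.png",c,rimC(VR),(335,400,32,58),.032,180),wing("pics/w5.png",c,rimC(VR),(325,376,398,410),.032,180))
print(wing("pics/w5.png",c,rimC(VR),(245,277,285,325),.036,150))
b=manip.get_obs()
print(goal(b,gripM([.0293,.108,.075],1.5)),goal(b,gripM([.0293,.108,.0325],1.5)))
E
```

```text
(array([ 14,   6,  49,  10, 197], dtype=int32), array([0.0418, 0.1075]), np.float64(-6.0)) (array([16,  4, 34,  3, 57], dtype=int32), array([ 0.0421, -0.1088]), np.float64(-177.0))
(array([ 7, 20, 20, 16, 80], dtype=int32), array([-0.0181, -0.0384]), np.float64(-140.2))
[ 1.000e-03  0.000e+00 -1.497e+00  1.650e+00 -1.056e+01  4.332e+00] [ 1.0000e-03  0.0000e+00 -1.4970e+00  1.6490e+00 -1.0563e+01  8.5820e+00]
```

Call:
jog_arm(commands="0.001 0 -1.463 1.65 -3 1 0; 0.001 0 -1.463 1.65 -6 3 0; 0.001 0 -1.463 1.65 -10.56 4.33 0; 0.001 0 -1.463 1.65 -10.56 4.33 0; 0.001 0 -1.463 1.65 -10.56 4.33 0; 0.001 0 -1.463 1.65 -10.56 4.33 0; 0.001 0 -1.463 1.65 -10.56 4.33 0; 0.001 0 -1.463 1.65 -10.56 4.33 0; 0.001 0 -1.463 1.65 -10.56 4.33 0; 0.001 0 -1.463 1.65 -10.56 4.33 0; 0.001 0 -1.463 1.65 -10.56 4.33 0; 0.001 0 -1.463 1.65 -10.56 4.33 0")

```text
time_s: 14.02
tool_pos: [0.4619, -0.079, 0.2986]
tool_rot: [2.621, -0.052, 1.334]
force: [0.2, -0.9, 0.5]
grip_width: 0.0427
```

```bash
cat > gp.py <<'E'
from h import *
from cell import manip
import sys
x,y,z,a=map(float,sys.argv[1:5]); o=manip.get_obs()
print(o["joint_pos"].round(3),np.linalg.norm(o["dq"]).round(3),o["force"].round(1),o["ft_torque"].round(2),round(o["grip_width"],4))
Mi=np.linalg.inv(case2rim(VR))@tool(o); print("grasp in rim mm",(1000*tf(Mi,[0,0,G])[0]).round(1),"x ang",np.arctan2(Mi[1,0],Mi[0,0]).round(3))
print(goal(o,gripM([x,y,z],a)))
E
python3 gp.py .0293 .108 .0325 1.466
```

```text
[ 1.106  0.422 -1.139  2.293  1.344  0.409  0.219] 0.006 [ 0.2 -0.9  0.5] [ 0.1   0.53 -0.02] 0.0427
grasp in rim mm [ 29.2 108.   75. ] x ang 1.466
[-0.000e+00  0.000e+00 -0.000e+00 -3.000e-03  1.000e-03  4.252e+00]
```

Call:
jog_arm(commands="0 0 0 0 0 3 0; 0 0 0 0 0 4.25 0; 0 0 0 0 0 4.25 0; 0 0 0 0 0 4.25 1; 0 0 0 0 0 4.25 1; 0 0 0 0 0 4.25 1; 0 0 0 0 0 4.25 1; 0 0 0 0 0 4.25 1; 0 0 0 0 0 4.25 1")

```text
time_s: 15.15
tool_pos: [0.483, -0.0806, 0.2625]
tool_rot: [2.62, -0.054, 1.337]
force: [-2.2, 5.6, 4.8]
grip_width: 0.0086
```

```bash
python3 gp.py .0293 .108 .0325 -0.03
```

```text
[ 0.971  0.518 -1.01   2.268  1.57   0.427  0.026] 0.002 [-2.2  5.6  4.8] [1.01 0.42 0.43] 0.0086
grasp in rim mm [ 29.7 109.9  33.2] x ang 1.467
[-0.002 -0.003  1.497 -0.153 -0.011  0.07 ]
```

Call:
jog_arm(commands="0 0 0.18 0 0 0 1; 0 0 0.36 0 0 0 1; 0 0 0.54 0 0 0 1; 0 0 0.72 0 0 0 1; 0 0 0.9 0 0 0 1; 0 0 1.08 0 0 0 1; 0 0 1.26 0 0 0 1; 0 0 1.4 0 0 0 1; 0 0 1.5 0 0 0 1; 0 0 1.5 0 0 0 1; 0 0 1.5 0 0 0 1")

```text
time_s: 16.52
tool_pos: [0.4823, -0.0809, 0.2622]
tool_rot: [-3.123, -0.523, -0.18]
force: [-3.5, -0.3, 0.2]
grip_width: 0.0085
```

```bash
python3 gp.py .0293 .110 .0325 -0.03
```

```text
[ 1.014  0.552 -1.067  2.268  1.582  0.47  -1.465] 0.01 [-3.5 -0.3  0.2] [-0.22  1.36  0.6 ] 0.0085
grasp in rim mm [ 28.9 109.3  33.3] x ang -0.03
[-0.001  0.    -0.     0.038 -0.092  0.076]
```

```bash
python3 gp.py .029 -.1065 .085 -1.51
```

```text
[ 1.014  0.552 -1.067  2.268  1.582  0.47  -1.465] 0.01 [-3.5 -0.3  0.2] [-0.22  1.36  0.6 ] 0.0085
grasp in rim mm [ 28.9 109.3  33.3] x ang -0.03
[-1.0000e-03  1.0000e-03  1.4800e+00  6.6300e-01  2.1541e+01 -5.2040e+00]
```

Call:
jog_arm(commands="0 0 0 0 0 0 0; 0 0 0 0 0 0 0; 0 0 0 0 0 0 0; 0 0 0 0 0 -3 0; 0 0 0.2 0.2 4 -5.2 0; 0 0 0.4 0.66 10 -5.2 0; 0 0 0.6 0.66 15 -5.2 0; 0 0 0.8 0.66 21.5 -5.2 0; 0 0 1 0.66 21.54 -5.2 0; 0 0 1.2 0.66 21.54 -5.2 0; 0 0 1.4 0.66 21.54 -5.2 0; 0 0 1.48 0.66 21.54 -5.2 0; 0 0 1.48 0.66 21.54 -5.2 0; 0 0 1.48 0.66 21.54 -5.2 0; 0 0 1.48 0.66 21.54 -5.2 0; 0 0 1.48 0.66 21.54 -5.2 0")

```text
time_s: 18.52
tool_pos: [0.4256, -0.2905, 0.3069]
tool_rot: [-2.619, -0.029, -1.662]
force: [-1.3, 0.4, -0.7]
grip_width: 0.0427
```

```bash
python3 gp.py .029 -.1065 .0325 -1.51
```

```text
[ 1.538  0.497 -1.079  2.161  0.717  0.308 -1.674] 0.006 [-1.3  0.4 -0.7] [ 0.11  0.48 -0.01] 0.0427
grasp in rim mm [  28.9 -106.2   84.9] x ang -1.51
[ 0.00e+00  2.00e-03  0.00e+00  1.20e-02 -1.10e-02  5.24e+00]
```

Call:
jog_arm(commands="0 0 0 0 0 3 0; 0 0 0 0 0 5.2 0; 0 0 0 0 0 5.24 0; 0 0 0 0 0 5.24 1; 0 0 0 0 0 5.24 1; 0 0 0 0 0 5.24 1; 0 0 0 0 0 5.24 1; 0 0 0 0 0 5.24 1; 0 0 0 0 0 5.24 1")

```text
time_s: 19.65
tool_pos: [0.4514, -0.2939, 0.2623]
tool_rot: [-2.618, -0.03, -1.662]
force: [-4.3, 3.7, 6.9]
grip_width: 0.0086
```

```bash
python3 gp.py .029 -.1065 .0325 0.03
```

```text
[ 1.315  0.545 -0.853  2.137  0.862  0.212 -1.826] 0.003 [-4.3  3.7  6.9] [0.56 0.58 0.19] 0.0086
grasp in rim mm [  29.2 -105.9   33.3] x ang -1.509
[-2.000e-03  1.000e-03 -1.539e+00  3.700e-02  1.300e-02  7.600e-02]
```

Call:
jog_arm(commands="0 0 -0.18 0 0 0 1; 0 0 -0.36 0 0 0 1; 0 0 -0.54 0 0 0 1; 0 0 -0.72 0 0 0 1; 0 0 -0.9 0 0 0 1; 0 0 -1.08 0 0 0 1; 0 0 -1.26 0 0 0 1; 0 0 -1.4 0 0 0 1; 0 0 -1.54 0 0 0 1; 0 0 -1.54 0 0 0 1; 0 0 -1.54 0 0 0 1; 0 0 -1.54 0 0 0 1")

```text
time_s: 21.15
tool_pos: [0.4513, -0.2937, 0.2624]
tool_rot: [3.126, -0.524, -0.111]
force: [1.0, 3.1, -1.7]
grip_width: 0.0087
```

```bash
python3 gp.py .029 -.1065 .085 0
```

```text
[ 1.517  0.721 -1.148  2.133  1.277  0.415 -0.607] 0.008 [ 1.   3.1 -1.7] [ 0.92  0.44 -0.15] 0.0087
grasp in rim mm [  29.  -105.7   33.4] x ang 0.029
[-2.000e-03 -0.000e+00  2.900e-02  4.000e-03  4.900e-02 -5.163e+00]
```

```bash
python3 gp.py .014 0.005 .117 0
```

```text
[ 1.517  0.721 -1.148  2.133  1.277  0.415 -0.607] 0.008 [ 1.   3.1 -1.7] [ 0.92  0.44 -0.15] 0.0087
grasp in rim mm [  29.  -105.7   33.4] x ang 0.029
[-2.0000e-03 -0.0000e+00  2.9000e-02 -1.1700e+00 -1.1145e+01 -8.3460e+00]
```

Call:
jog_arm(commands="0 0 0 0 0 0 0; 0 0 0 0 0 0 0; 0 0 0 0 0 0 0; 0 0 0 0 0 -3 -0.4; 0 0 0.03 -0.5 -4 -6 -0.6; 0 0 0.03 -1.17 -8 -8.35 -1; 0 0 0.03 -1.17 -11.15 -8.35 -1; 0 0 0.03 -1.17 -11.15 -8.35 -1; 0 0 0.03 -1.17 -11.15 -8.35 -1; 0 0 0.03 -1.17 -11.15 -8.35 -1")

```text
time_s: 22.4
tool_pos: [0.4132, -0.1769, 0.3273]
tool_rot: [-3.139, -0.524, -0.148]
force: [0.8, 0.1, 1.7]
grip_width: 0.0853
```

Run:
```python
from h import *
from cell import manip
import pickle
o=manip.get_obs(); im=manip.grab_frame("wrist"); cv2.imwrite("pics/w6.png",im[:,:,::-1]); pickle.dump(o,open("o6.pkl","wb"))
print(o["joint_pos"].round(3),np.linalg.norm(o["dq"]).round(3),o["force"].round(1),o["grip_width"])
c=cam(manip,"wrist",o)
print(*edgefit(c,chan("pics/w6.png"),-5,rimC,np.r_[VR,0],.064,.085,.005,free_m=False,rng=8,tr={0:(.35,.8),1:(.35,.95)},sides=(0,1,2)))
print(proj(c,tf(rimC(VR),[[.03,.108,.032],[.03,-.108,.032],[-.029,-.049,.031]])).round(1))
```

```text
[ 1.626  0.465 -1.413  2.301  1.068  0.403 -0.723] 0.006 [0.8 0.1 1.7] 0.08530757353318544
[ 0.53409045 -0.199396   -0.14592894  0.        ] [(40, 1.25), (40, -0.52), (33, -0.04)]
[[345.3  48.6]
 [338.3 408.4]
 [243.4 330. ]]
```

View pics/w6.png

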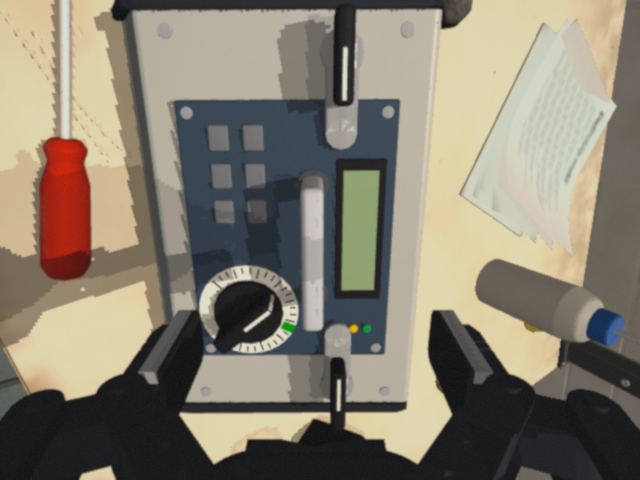

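Run:
```python
from h import *
from cell import manip
import pickle
o=pickle.load(open("o6.pkl","rb")); c=cam(manip,"wrist",o)
print(wing("pics/w6.png",c,rimC(VR),(336,354,40,106),.032,180),wing("pics/w6.png",c,rimC(VR),(331,345,365,425),.032,180))
for lv in (150,180): print(wing("pics/w6.png",c,rimC(VR),(240,274,302,333),.031,lv))
# green mark
h=cv2.imread("pics/w6.png").astype(int); m=(h[:,:,1]-h[:,:,2]>60)&(h[:,:,1]-h[:,:,0]>60); m[:310]=0; m[345:]=0; m[:,:275]=0; m[:,300:]=0
ys,xs=np.where(m); P=toplane(c,rimC(VR),(xs.mean(),ys.mean()),.010); print(len(xs),P,np.degrees(np.arctan2(P[1]+.049,P[0]+.029)))
a=np.radians(41-90)
b=manip.get_obs(); print(goal(b,gripM([-.029,-.0475,.075],a)),goal(b,gripM([-.029,-.0475,.033],a)))
```

```text
(array([  7,   8,   4,  52, 160], dtype=int32), array([0.0299, 0.0969]), np.float64(-90.6)) (array([ 7, 16,  2, 29, 44], dtype=int32), array([ 0.0299, -0.0956]), np.float64(-90.3))
(array([  5,   9,  25,  21, 104], dtype=int32), array([-0.0204, -0.0426]), np.float64(-140.3))
(array([ 5, 10, 24, 19, 62], dtype=int32), array([-0.0208, -0.0429]), np.float64(-140.3))
89 [-0.00350771 -0.06001261  0.01      ] -23.364231849344762
[-2.000e-03  0.000e+00  8.530e-01 -4.298e+00  5.188e+00  4.179e+00] [-2.000e-03  0.000e+00  8.530e-01 -4.300e+00  5.194e+00  8.379e+00]
```

Call:
jog_arm(commands="0 0 0.17 -1 1.5 0 0; 0 0 0.34 -2 3 1 0; 0 0 0.51 -3 4 2 0; 0 0 0.68 -4.4 5.24 4.18 0; 0 0 0.876 -4.4 5.24 4.18 0; 0 0 0.876 -4.4 5.24 4.18 0; 0 0 0.876 -4.4 5.24 4.18 0; 0 0 0.876 -4.4 5.24 4.18 0; 0 0 0.876 -4.4 5.24 4.18 0")

```text
time_s: 23.58
tool_pos: [0.3886, -0.2261, 0.2691]
tool_rot: [-2.722, -0.325, -1.092]
force: [-0.3, -0.3, 0.0]
grip_width: 0.0426
```

```bash
python3 gp.py -.030 -.048 .033 -0.878
```

```text
[ 1.48   0.459 -1.058  2.334  1.233  0.198 -1.631] 0.006 [-0.3 -0.3  0. ] [0.05 0.52 0.01] 0.0426
grasp in rim mm [-29.7 -47.9  75.1] x ang -0.878
[-1.000e-03  0.000e+00  0.000e+00 -1.500e-02  1.300e-02  4.213e+00]
```

Call:
jog_arm(commands="0 0 0 0 0 3 0; 0 0 0 0 0 4.2 0; 0 0 0 0 0 4.2 0; 0 0 0 0 0 4.2 1; 0 0 0 0 0 4.2 1; 0 0 0 0 0 4.2 1; 0 0 0 0 0 4.2 1; 0 0 0 0 0 4.2 1; 0 0 0 0 0 4.2 1")

```text
time_s: 24.7
tool_pos: [0.4091, -0.229, 0.2333]
tool_rot: [-2.722, -0.326, -1.092]
force: [-6.1, 1.3, 7.5]
grip_width: 0.0108
```

```bash
python3 gp.py -.030 -.048 .033 -2.007
```

```text
[ 1.328  0.546 -0.924  2.31   1.683  0.211 -2.064] 0.003 [-6.1  1.3  7.5] [0.24 0.57 0.11] 0.0108
grasp in rim mm [-29.6 -47.9  33.8] x ang -0.877
[-1.00e-03  0.00e+00  1.13e+00 -1.50e-02  1.70e-02  7.80e-02]
```

Call:
jog_arm(commands="0 0 0.15 0 0 0 1; 0 0 0.3 0 0 0 1; 0 0 0.45 0 0 0 1; 0 0 0.6 0 0 0 1; 0 0 0.6 0 0 0 1")

```text
time_s: 25.32
tool_pos: [0.4083, -0.2292, 0.233]
tool_rot: [-2.619, -0.044, -1.636]
force: [-4.0, 0.2, 3.3]
grip_width: 0.0105
```

```bash
python3 gp.py -.030 -.048 .0335 -2.007
```

```text
[ 1.488  0.688 -1.14   2.307  1.659  0.385 -2.57 ] 0.084 [-4.   0.2  3.3] [0.19 1.05 0.01] 0.0105
grasp in rim mm [-30.5 -48.1  33.8] x ang -1.479
[-0.     0.002  0.528 -0.029 -0.062  0.033]
```

Call:
jog_arm(commands="0 0 0 0 0 0 0; 0 0 0 0 0 0 0; 0 0 0 0 0 0 0; 0 0 -0.05 0 0 -2 0; 0 0 -0.2 0 0 -4.3 0; 0 0 -0.4 0 0 -4.3 0; 0 0 -0.6 0 0 -4.3 0; 0 0 -0.8 0 0 -4.3 0; 0 0 -1 0 0 -4.3 0; 0 0 -1.2 0 0 -4.3 0; 0 0 -1.4 0 0 -4.3 0; 0 0 -1.6 0 0 -4.3 0; 0 0 -1.6 0 0 -4.3 0")

```text
time_s: 26.95
tool_pos: [0.3872, -0.226, 0.2703]
tool_rot: [3.071, -0.52, -0.0]
force: [0.6, -0.0, -0.1]
grip_width: 0.0427
```

```bash
python3 gp.py -.030 -.048 .078 1.663
```

```text
[ 1.667  0.68  -1.34   2.333  1.451  0.451 -0.76 ] 0.753 [ 0.6 -0.  -0.1] [ 0.05  0.55 -0.02] 0.0427
grasp in rim mm [-30.3 -48.   76.8] x ang 0.126
[-0.    -0.002 -1.537  0.046 -0.022 -0.117]
```

Call:
jog_arm(commands="0 0 -0.17 0.05 -0.02 0 0; 0 0 -0.34 0.05 -0.02 0 0; 0 0 -0.51 0.05 -0.02 0 0; 0 0 -0.68 0.05 -0.02 0 0; 0 0 -0.85 0.05 -0.02 0 0; 0 0 -1.02 0.05 -0.02 0 0; 0 0 -1.19 0.05 -0.02 0 0; 0 0 -1.36 0.05 -0.02 0 0; 0 0 -1.537 0.05 -0.02 0 0; 0 0 -1.537 0.05 -0.02 0 0; 0 0 -1.537 0.05 -0.02 0 0")

```text
time_s: 28.32
tool_pos: [0.3877, -0.2258, 0.2706]
tool_rot: [2.619, 0.044, 1.504]
force: [-0.8, 0.2, 0.7]
grip_width: 0.0429
```

```bash
python3 gp.py -.030 -.048 .033 1.663
python3 - <<'E'
from h import *
from cell import manip
o=manip.get_obs(); im=manip.grab_frame("wrist"); cv2.imwrite("pics/w7.png",im[:,:,::-1]); print(proj(cam(manip,"wrist",o),tf(rimC(VR),[[-.03,-.0495,.031],[-.008,-.0495,.031]])))
E
```

```text
[ 1.691  0.747 -1.395  2.331  1.484  0.525  0.763] 0.011 [-0.8  0.2  0.7] [0.06 0.5  0.02] 0.0429
grasp in rim mm [-29.7 -47.8  76.8] x ang 1.66
[ 1.000e-03 -1.000e-03 -3.000e-03 -1.000e-02 -1.900e-02  4.383e+00]
[[315.3401491  279.47558813]
 [311.37993634 319.90811008]]
```

View pics/w7.png

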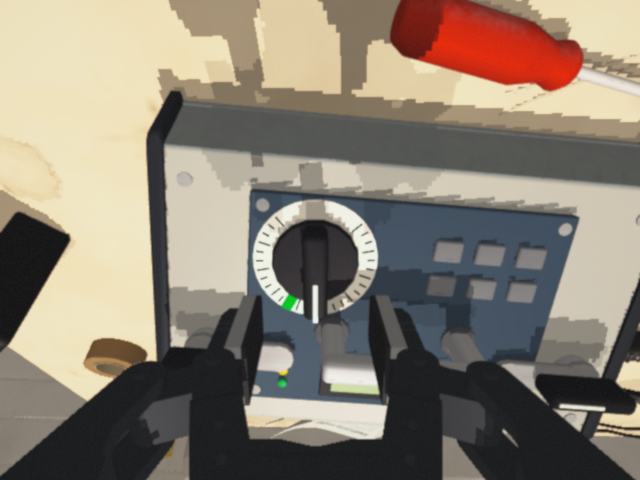

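Call:
jog_arm(commands="0 0 0 0 -0.02 3 0; 0 0 0 0 -0.02 4.35 0; 0 0 0 0 -0.02 4.35 0; 0 0 0 0 -0.02 4.35 1; 0 0 0 0 -0.02 4.35 1; 0 0 0 0 -0.02 4.35 1; 0 0 0 0 -0.02 4.35 1; 0 0 0 0 -0.02 4.35 1; 0 0 0 0 -0.02 4.35 1")

```text
time_s: 29.5
tool_pos: [0.4089, -0.2289, 0.2334]
tool_rot: [2.618, 0.044, 1.504]
force: [-4.3, 0.6, 7.7]
grip_width: 0.0105
```

```bash
python3 gp.py -.030 -.048 .033 1.133
```

```text
[ 1.565  0.812 -1.269  2.305  1.671  0.528  0.612] 0.003 [-4.3  0.6  7.7] [ 0.11  0.68 -0.  ] 0.0105
grasp in rim mm [-29.7 -47.9  33.9] x ang 1.66
[ 0.001 -0.001  0.527 -0.005 -0.007  0.094]
```

Call:
jog_arm(commands="0 0 0.15 0 0 0 1; 0 0 0.3 0 0 0 1; 0 0 0.45 0 0 0 1; 0 0 0.527 0 0 0 1; 0 0 0.527 0 0 0 1; 0 0 0.527 0 0 0 1; 0 0 0.527 0 0 0 1")

```text
time_s: 30.38
tool_pos: [0.4084, -0.2292, 0.2332]
tool_rot: [2.659, -0.212, 1.041]
force: [-4.3, -1.7, 1.0]
grip_width: 0.01
```

```bash
python3 gp.py -.030 -.048 .033 1.134
```

```text
[ 1.588  0.861 -1.312  2.305  1.678  0.585  0.102] 0.006 [-4.3 -1.7  1. ] [-0.23  1.21 -0.24] 0.01
grasp in rim mm [-30.4 -48.5  34. ] x ang 1.134
[ 0.001  0.001 -0.     0.049  0.019  0.099]
```

Exactly at the target angle. Release, retreat, and turn to a checking view.

Call:
jog_arm(commands="0 0 0 0 0 0 0; 0 0 0 0 0 0 0; 0 0 0 0 0 0 0; 0 0 0 0 0 -3 0; 0 0 0.1 0 -1 -6 -0.5; 0 0 0.3 0 -2 -8 -1; 0 0 0.5 0 -3 -8 -1; 0 0 0.7 0 -4 -8 -1; 0 0 0.9 0 -4 -8 -1; 0 0 1.1 0 -4 -8 -1; 0 0 1.13 0 -4 -8 -1; 0 0 1.13 0 -4 -8 -1; 0 0 1.13 0 -4 -8 -1; 0 0 1.13 0 -4 -8 -1")

```text
time_s: 32.12
tool_pos: [0.3435, -0.2045, 0.2857]
tool_rot: [3.141, -0.521, -0.14]
force: [0.8, 0.7, -0.3]
grip_width: 0.0856
```

Run:
```python
from h import *
from cell import manip
import pickle
o=manip.get_obs(); im=manip.grab_frame("wrist"); cv2.imwrite("pics/w8.png",im[:,:,::-1]); pickle.dump(o,open("o8.pkl","wb"))
manip_top=manip.grab_frame("scene"); cv2.imwrite("pics/scene8.png",manip_top[:,:,::-1])
print(o["joint_pos"].round(3),np.linalg.norm(o["dq"]).round(3),o["force"].round(1))
c=cam(manip,"wrist",o)
print(*edgefit(c,chan("pics/w8.png"),-5,rimC,np.r_[VR,0],.064,.085,.005,free_m=False,rng=8,tr={0:(.35,.8),1:(.35,.95)},sides=(0,1,2)))
print(proj(c,tf(rimC(VR),[[.03,.108,.032],[.03,-.108,.032],[-.03,-.0495,.031]])).round(1))
```

```text
[ 1.846  0.706 -1.535  2.423  1.416  0.524 -0.858] 0.02 [ 0.8  0.7 -0.3]
[ 0.53286958 -0.1998317  -0.14756171  0.        ] [(40, 1.84), (40, -0.45), (33, -0.01)]
[[525.  -43.2]
 [464.4 365.1]
 [371.9 277.9]]
```

View pics/w8.png

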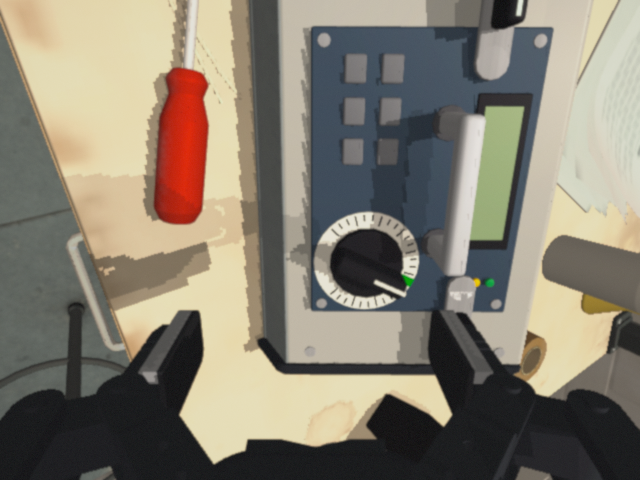

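Run:
```python
from h import *
from cell import manip
import pickle
o=pickle.load(open("o8.pkl","rb")); c=cam(manip,"wrist",o)
for lv in (150,180):
  for z in (.031,): print(wing("pics/w8.png",c,rimC(VR),(368,404,274,300),z,lv))
h=cv2.imread("pics/w8.png").astype(int); m=(h[:,:,1]-h[:,:,2]>60)&(h[:,:,1]-h[:,:,0]>60); m[:265]=0; m[295:]=0; m[:,:395]=0; m[:,420:]=0
ys,xs=np.where(m); P=toplane(c,rimC(VR),(xs.mean(),ys.mean()),.009); print(len(xs),P)
print(proj(c,tf(rimC(VR),[[-.0303,-.0495,.031]+np.array([.02*np.cos(-.436),.02*np.sin(-.436),0]),[-.0303,-.0495,.009]+.028*np.array([np.cos(-.436),np.sin(-.436),0])])).round(1),xs.mean(),ys.mean())
b=manip.get_obs(); print(goal(b,gripM([.014,.005,.117],0)))
```

```text
(array([  7,   7,  29,  16, 124], dtype=int32), array([-0.0196, -0.0558]), np.float64(-25.3))
(array([ 7,  7, 29, 15, 92], dtype=int32), array([-0.0195, -0.0558]), np.float64(-25.3))
72 [-0.00370627 -0.0613986   0.009     ]
[[401.9 291.3]
 [405.9 280.1]] 407.75 280.25
[-1.000e-03  3.000e-03  5.000e-03  7.698e+00 -3.789e+00 -3.770e-01]
```

Pointer line at −25.3° (target −25°), and the green mark lies where −25° projects. Now I'll move clear, without touching anything, for a last picture.

Call:
jog_arm(commands="0 0 0 2 -1 -0.3 -1; 0 0 0 7.7 -3.8 -0.4 -1; 0 0 0 7.7 -3.8 -0.4 -1; 0 0 0 7.7 -3.8 -0.4 -1; 0 0 0 7.7 -3.8 -0.4 -1; 0 0 0 7.7 -3.8 -0.4 -1")

```text
time_s: 32.98
tool_pos: [0.412, -0.1764, 0.3268]
tool_rot: [3.141, -0.52, -0.142]
force: [0.5, -0.2, -0.5]
grip_width: 0.0853
```

Run:
```python
from h import *
from cell import manip
o=manip.get_obs(); im=manip.grab_frame("wrist"); cv2.imwrite("pics/w9.png",im[:,:,::-1]); c=cam(manip,"wrist",o)
print(o["joint_pos"].round(3),o["force"].round(1),o["time_s"])
print(*edgefit(c,chan("pics/w9.png"),-5,rimC,np.r_[VR,0],.064,.085,.005,free_m=False,rng=8,tr={0:(.35,.8),1:(.35,.95)},sides=(0,1,2)))
p=proj(c,tf(rimC(VR),[[.03,.097,.032],[.03,-.0956,.032]])).astype(int)
for q in p: print(wing("pics/w9.png",c,rimC(VR),(q[0]-10,q[0]+10,q[1]-33,q[1]+33),.032,180))
s=manip.grab_frame("scene"); cv2.imwrite("pics/scene9.png",s[:,:,::-1])
a=cv2.resize(cv2.imread("pics/scene9.png")[130:430,220:540],(427,400)); b=cv2.resize(cv2.imread("pics/w9.png")[:,120:480],(300,400)); cv2.imwrite("pics/fin.png",np.hstack([a,b]))
```

```text
[ 1.664  0.596 -1.518  2.302  1.221  0.538 -0.832] [ 0.5 -0.2 -0.5] 32.975
[ 0.53286705 -0.19976476 -0.14729423  0.        ] [(40, 1.68), (40, -0.53), (32, -0.03)]
(array([  9,   9,   4,  51, 156], dtype=int32), array([0.0299, 0.097 ]), np.float64(-90.0))
(array([ 9, 22,  3, 28, 45], dtype=int32), array([ 0.0298, -0.0971]), np.float64(-90.8))
```

View pics/fin.png

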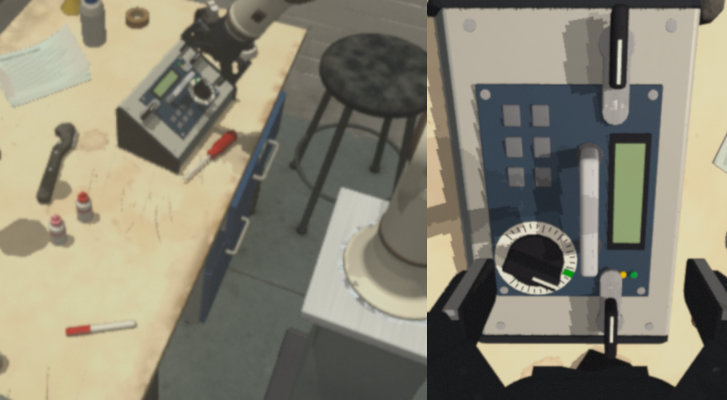

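```bash
python3 -c "
from cell import manip
print(manip.job_done())"
```

```text
the job is handed in; nothing more can be done
None
```

The dosing controller is closed up and the job is handed in, at about 33 s of the 72 s allowed. I seated the panel in the opening, swung both wing latches inwards, then turned the dial to the green mark. The dial turn needed one regrasp because joint 7 reached its limit partway.

Last checks, from the wrist camera:
- **Latches:** both stand within 1° of fully closed, tongues over the panel's side edges.
- **Dial:** the pointer line measured −25.3° against a target of −25°, next to the green mark.
- **Panel:** its outline fits the opening to about 2 mm in position and 0.15° in angle. That is slightly more than the 1.5 mm of play. The fit for the top edge was off by 1.7 pixels, so this figure is less certain than the others. It went in without resistance and then bottomed out firmly at about 35 N, and it looks flush in the pictures. I made no separate measurement of flushness all round.
- **Other things:** in the last scene picture the screwdriver, marker, bottles and strap cutter lie where they were. The timer, comparator and pot were not clearly in view.

**Joint limits:** joint 7 read −2.570 (limit −2.57) during the first dial turn. Joint 4 read 2.423 (limit 2.42) for a moment during the check after the dial; I moved it back at once.

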